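Seat and secure a filled mould on the vibrating table

TASK

The filled praline mould lies askew on the deck of the small vibrating table. Push it along the deck, without picking it up, until it sits square and fully home against both the back rail and the left end stop, while the wire bail still stands up; then tip the bail over with a fingertip so that it drops flat round the mould and keeps it from walking when the table shakes. Leave the other things on the bench alone.

Things in the scene. Friction and masses are not known exactly. Their poses are not given: they have to be found in the camera images.
- vib_table: Low bench vibrating table with a grey base and a flat steel deck, 300 (x) x 400 (y) mm; it does not move. Origin: centre of its underside on the bench; x away from the robot, y to the left, z up; the deck's top is at z = 58 mm. The near and the right side of the deck are open.
- back_rail (a point): Mid-length of the back rail's inner face, on the deck: x = 118, y = 17.5 mm in the vibrating table's frame. The rail is a thin aluminium angle, 14 mm high above the deck, 275 mm long, running along the table's y at its far side (y = -120 to 155 mm). An askew mould can wedge there when pushed in mid-edge; push the end that lags.
- end_stop (a point): Mid-length of the left end stop's inner face, on the deck: x = 20, y = 155 mm in the vibrating table's frame. An aluminium angle like the rail, 14 mm high, 150 mm long along the table's x (x = -55 to 95 mm).
- seat (a point): Where the mould's origin lies when the mould is home against rail and stop: a point on the deck's top, at x = 16, y = 36, z = 58 mm in the vibrating table's frame. Unmarked.
- filled_mould: The only mould on the deck: clear plastic tray of 30 chocolate-filled cells, solid 204 (x) x 238 (y) x 18 mm high (its thin lip shows 206 x 241), 0.2 to 0.35 kg. Origin: centre of its underside; x across the short side, y along the long side; home when its x and y point as the vibrating table's do. It slides under 1 to 4 N.
- bail (a joint): Angle of the wire bail in rad: 0 = lying flat round the mould, grows as it is raised, 1.57 = upright, 1.78 = back stop. It stands leaning a little to the left, past upright, held so by its own weight (0.15 kg; under 2 N at the cross bar moves it). Tipped to the right past upright it falls by itself, damped, in 2 to 4 s.
- bail_hinge (a point): Middle of the bail's hinge, which runs along the table's x at y = 172, z = 67 mm in its frame, left of the end stop, between two dark pivot blocks (20 mm high, at x = -114 to -102 and 141 to 153 mm). Lying flat, the bail clears a mould that is home by 4 mm in front and on the right; it cannot lie flat on a mould that is not home.
- bail_bar (a point): Middle of the black rubber sleeve (11 mm thick, 70 mm long) near the near end of the bail's cross bar, 263 mm from the hinge. The bail is a U of 8 mm steel rod; the bar runs 230 mm along the table's x and stands about 320 mm above the bench; the arms run from its ends to the pivot blocks, at x = -94 and 137 mm in the table's frame.
- spice_jar: Bystander: spice jar with a black cap, 41 mm thick, 105 mm high, on the bench left of the vibrating table. Origin: centre of its underside.
- dip_fork: Bystander: dipping fork 233 mm long, 13 mm high, lying on the bench in front of the vibrating table.
- pen: Bystander: pen, 135 mm, lying on the bench in front of the vibrating table, near its right end.
- scraper: Bystander: bench scraper, 108 x 124 x 28 mm, on the bench on the left.
- empty_mould: Bystander: empty clear mould, 206 x 241 x 20 mm, on the bench on the right.
- nib_bowl: Bystander: small bowl of nibs, 76 mm wide, 35 mm high, on the bench on the right, behind the empty mould.

How it is judged:
On the way, in this order (a step that is already met when the one before it is completed fails the run):
1. the mould is pushed home, square against the back rail and the end stop, with the bail still standing (horizontal distance between filled_mould and seat below 0.006 m and angle between the x axis of filled_mould and the x axis of vib_table, either way round below 0.04 rad and value of joint bail above 1.4 rad), for 0.2 s.
2. the bail lies flat round the mould (value of joint bail below 0.03 rad), for 0.2 s.
At the end, for the whole second after the job is handed in: The mould lies flat on the deck, at rest, within 6 mm of its home place and within 0.04 rad of square, and the bail lies flat round it (joint under 0.03 rad) (horizontal distance between filled_mould and seat below 0.006 m and angle between the x axis of filled_mould and the x axis of vib_table, either way round below 0.04 rad and value of joint bail below 0.03 rad and linear speed of filled_mould below 0.01 m/s and angle between filled_mould's own z axis and vertical below 0.05 rad and z of filled_mould in the frame of vib_table below 0.063 m); the robot touches nothing.
It fails at once if the filled mould is lifted off the deck or tipped (z of filled_mould in the frame of vib_table above 0.068 m or angle between filled_mould's own z axis and vertical above 0.15 rad).
It fails at once if a bystander is moved by more than 20 mm (distance of any of spice_jar, dip_fork, pen, scraper, empty_mould, nib_bowl from where it was at the start of the episode above 0.02 m).
It also fails if it takes over 70 s, if anything falls off the work surface, if the arm or the gripper's body presses on something with over 40 N, if the wrist force passes 120 N, or if a joint passes its speed limit or range.

ROBOT

A 6-joint arm with a two-finger parallel gripper is mounted at the origin on a cart in front of the work surface, level with it; the furniture and walls round the work are solid. World frame = base frame: x ahead of the robot, y to its left, z up, the work surface at z = 0. Lengths are in m, angles in rad, forces in N, time in s.
With the tool pointing down it reaches from about 0.35 to 0.725 m from the base axis. Payload 4.3 kg.
Tool frame: the origin (TCP) lies on the centre line of the jaws, within the pads' length; the fingertips stand ctrl.nose_length ahead of it and the grasp point (between the pads) lies 3 mm ahead of it (ctrl.nose_length is the distance from the TCP to the fingertips, in m); z points along the fingers, y is the line along which they close (so a half turn about z gives the same grasp; the last joint's range is limited). The gripper opens to 85 mm and grips with 20 to 120 N. Pads are 22 mm wide; open, the fingers measure 114 mm over their backs; the gripper's body (76 mm by 85 mm) begins 54 mm behind the grasp point. The pads swing forward as they close: fully open they stand 13 mm farther back than shut.
Start: joints at [1.021, 0.377, 0.081, 1.274, 0, 1.46], TCP at [0.245, 0.52, 0.253] pointing down, gripper open.
Joint ranges: [-2.72, 2.72], [-0.84, 1.66], [-1.02, 1.22], [-1.77, 2.12], [-1.37, 1.28], [-3.14, 3.14]. Speed limits (rad/s): [2.57, 2.57, 3.14, 3.14, 3.14, 3.14].

INTERFACE

Orientations are given as a unit quaternion [x, y, z, w].
In Python, from bench import sensors, eyes, order, trace, ctrl gives the robot as it stands.
- The arm moves only by the tool play_rows, never from a script. Its argument "moves" is a list of rows, each a list of 2 entries, a list of its own where there are three numbers: the shift along the tool's x, y, z in units of 50 mm (1.0 is 50 mm), then the turn about the tool's z in units of 8 degrees (1.0 is 8 degrees). A call has exactly 10 rows; each row shifts and turns the commanded pose from where the row before left it, along the tool's axes as they then stand; what a row does not reach is not made up. A row lasts 1/10 s, in which the tool goes at most 50 mm and 8.59 degrees, less where a joint would pass 70% of its speed; a pose out of reach is approached as far as the arm can. A call is refused whole if a number of a shift passes 1 or a number of a turn 1, either way. A call with a gripper value outside its range is refused whole. "hand" is the finger opening in mm, from 0 to 85.4, set as the call begins (left out, the last holds). The fingers move at their own pace and stop on an object; "squeeze" is the grip in N (left out, the last holds). Time passes only in rows, so rows that do not move let the fingers close, or fill a call up. It gives the time, the measured TCP pose, the force, the opening and the grip force at its end, in the units of the state.
- sensors.get_obs(): the state, without advancing time (a new reading comes with each control period).
- eyes.read_camera(name): name is "side" or "top"; returns the picture (420x560x3 uint8, red, green, blue); there is no depth.
- eyes.camera_params(name): a dict with "fx", "fy", "cx", "cy" (pixels), "eye" and "attitude" of the camera in the world. Camera axes: x right, y down, z forward; pixel columns grow to the right and rows downward; lengths in m; the calibration is good to about 2 mm. A picture is of the moment at which its call begins. camera_params takes no time and is no camera call.
- order.job_done(): hands the job in; it is judged then, once.
Trained networks look in the newest picture that a camera, given by its name, has taken for a name from the list of things; names that differ only in an ending like _2 or _b are one class to them, and where a whole thing is asked for, a point or a joint stands for the part that bears it (a point fixed in the world has none). Each returns a list of dicts, best first, with "p" (0 to 1); they miss things now and then, are a little off and sometimes report something else, mostly with a low value. They report only what shows in the picture. A call takes as long as a camera call.
- trace(camera, name): "pixels" (420x560 bool, what is visible of it) and "centre" ([column, row] in pixels, amid what is visible of it).
The state is a dict: "clock": time; "q": joint angles; "joint_velocities": joint speeds; "joint_efforts": joint torques, N m; "tool_pos": TCP position; "tcp_rot": TCP orientation; "ft_force": force on the tool from outside, world axes, zero at the start; "wrist_torque": the same for the moment, N m; "grip_width": finger opening in m; "finger_force": force on a finger pad.
Only numpy, scipy, OpenCV 4.12 (cv2) and the standard library are available. Lean on these libraries where they do the work, as an engineer would, in place of code of your own. Each camera call takes 0.05 s, during which the arm holds its last target. There are 200 camera calls.

## Working session

There is one attempt and no reset: what is moved stays moved. The work goes in short steps, Python scripts to look and compute and a tool call to move; the robot and the scene stay as the last step left them, time stands still between calls to the robot, and variables do not carry over. Pictures are saved under pics/ and viewed, at most 10 in all, crops included, and the job is handed in when it is done.

Besides the shell and the picture viewer there is one more tool, called after "Call:" as a command line: name --argument value ..., lists and objects as JSON in quotes. play_rows: Moves the arm, as the interface text tells. Its arguments: {"type":"object","properties":{"moves":{"type":"array"},"hand":{"type":"number"},"squeeze":{"type":"number"}},"required":["moves"]}

```bash
mkdir -p pics; python3 - <<'E'
from bench import sensors, eyes, order, trace, ctrl
import cv2
for c in ("top","side"):
    im=eyes.read_camera(c); cv2.imwrite(f"pics/{c}0.png",im[:,:,::-1])
    print(c,eyes.camera_params(c))
    for n in ("vib_table","filled_mould","bail_bar","spice_jar"):
        for d in trace(c,n)[:2]: print(n,d["p"],d["centre"],d["pixels"].sum())
o=sensors.get_obs(); print(o,ctrl.nose_length)
E
```

```text
top {'fx': 430.91247434746305, 'fy': 430.91247434746305, 'cx': 281.1226384265657, 'cy': 211.8805439959031, 'eye': array([0.37269341, 0.09692449, 1.27294871]), 'attitude': array([ 0.70685832, -0.70513598,  0.03882962, -0.04033393])}
vib_table 0.65 [264.2, 181.6] 10930
filled_mould 0.75 [296.2, 197.9] 4662
bail_bar 0.61 [185.8, 156.5] 689
spice_jar 0.62 [167.4, 211.9] 266
spice_jar 0.54 [424.4, 222.6] 4327
side {'fx': 496.22628986916686, 'fy': 496.22628986916686, 'cx': 288.5575288693413, 'cy': 207.8354190168567, 'eye': array([ 0.13040006, -1.04473847,  0.8801157 ]), 'attitude': array([ 0.86693023, -0.16150084,  0.07649008, -0.46529424])}
vib_table 0.56 [298.7, 210.3] 5842
filled_mould 0.86 [294.9, 221.7] 3243
filled_mould 0.47 [245.8, 271.5] 192
bail_bar 0.89 [265.4, 100.9] 486
spice_jar 0.71 [248.4, 167.4] 295
{'clock': 0.5, 'q': array([ 1.02068296e+00,  3.77328133e-01,  8.09998589e-02,  1.27442633e+00,
       -1.71068924e-05,  1.46048886e+00]), 'joint_velocities': array([-0.00016315,  0.00070298,  0.00126295, -0.00060183, -0.00161941,
       -0.00035441]), 'joint_efforts': array([-2.30511178e-04, -4.63068044e+01,  2.69883353e+01,  2.57657499e-03,
       -3.76134631e-05,  5.14491969e-07]), 'tool_pos': array([0.24482886, 0.52029753, 0.25331323]), 'tcp_rot': array([2.18134914e-01, 9.75918623e-01, 1.69608356e-05, 1.48554409e-05]), 'ft_force': array([0.49267115, 0.11053212, 0.15761849]), 'wrist_torque': array([ 0.02348117, -0.00088657,  0.04286142]), 'finger_force': 0.0, 'grip_width': 0.08542903702676875} 0.022
```

View pics/top0.png

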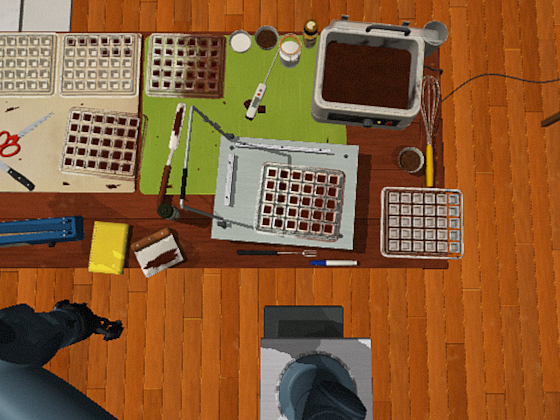

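View pics/side0.png

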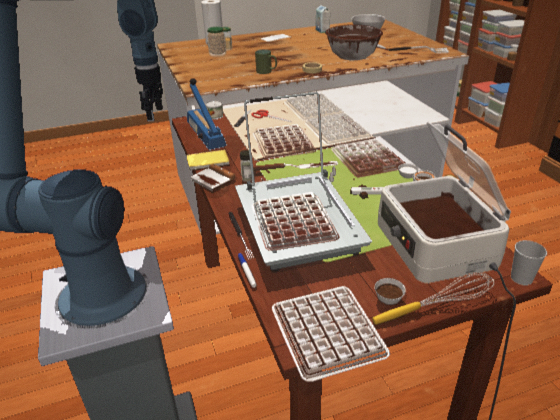

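```bash
cat > h.py <<'E'
from bench import sensors, eyes, order, trace, ctrl
import cv2, numpy as np
from scipy.spatial.transform import Rotation as R
def cam(c):
    p=eyes.camera_params(c); Rm=R.from_quat(p["attitude"]).as_matrix()
    K=np.array([[p["fx"],0,p["cx"]],[0,p["fy"],p["cy"]],[0,0,1]]); return K,Rm,p["eye"]
def unproj(c,uv,z):
    K,Rm,e=cam(c); uv=np.atleast_2d(np.asarray(uv,float))
    d=(Rm@np.linalg.inv(K)@np.c_[uv,np.ones(len(uv))].T).T
    return (e+d*((z-e[2])/d[:,2])[:,None])[:,:2]
def proj(c,P):
    K,Rm,e=cam(c); q=(K@Rm.T@(np.atleast_2d(P)-e).T).T; return q[:,:2]/q[:,2:]
# ortho: pixel (col,row) -> y=y1-col/s, x=x1-row/s
def ortho(c,im,z,x0,x1,y0,y1,s):
    W,H=int((y1-y0)*s),int((x1-x0)*s)
    cc=np.array([[0,0],[W,0],[W,H],[0,H]],np.float32)
    w=np.c_[x1-cc[:,1]/s,y1-cc[:,0]/s,np.full(4,z)]
    M=cv2.getPerspectiveTransform(proj(c,w).astype(np.float32),cc)
    return cv2.warpPerspective(im,M,(W,H),flags=cv2.INTER_CUBIC)
def rect(c,mask,z):
    m=mask.astype(np.uint8); cs,_=cv2.findContours(m,cv2.RETR_EXTERNAL,cv2.CHAIN_APPROX_NONE)
    pts=max(cs,key=cv2.contourArea)[:,0]
    w=unproj(c,pts,z); return cv2.minAreaRect((w*1000).astype(np.float32))
E
python3 - <<'E'
from h import *
for c in ("top","side"):
    im=eyes.read_camera(c); m=trace(c,"filled_mould")[0]["pixels"]; t=trace(c,"vib_table")[0]["pixels"]
    print(c,"mould",rect(c,m,.076),"table",rect(c,t|m,.058))
    o=ortho(c,im,.058,.28,.68,-.18,.35,1500 if c=="top" else 1500)
    cv2.imwrite(f"pics/o_{c}.png",o[:,:,::-1])
    d=trace(c,"bail_bar"); print(d[0]["centre"] if d else None)
E
```

```text
top mould ((545.7083740234375, 47.54341125488281), (236.606689453125, 200.4267578125), 77.71487426757812) table ((592.1727294921875, 134.44725036621094), (500.6290588378906, 337.450927734375), 84.75419616699219)
[186.9, 143.4]
side mould ((532.446044921875, 33.685462951660156), (260.1653137207031, 207.5363006591797), 84.22345733642578) table ((667.7962646484375, 429.0263671875), (1234.772216796875, 367.48126220703125), 73.79060363769531)
[269.7, 103.0]
```

View pics/o_top.png

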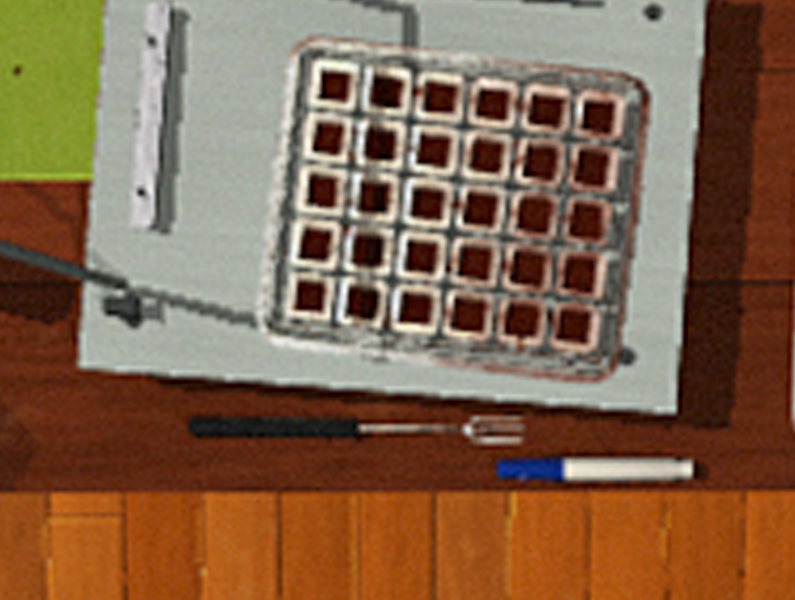

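View pics/o_side.png

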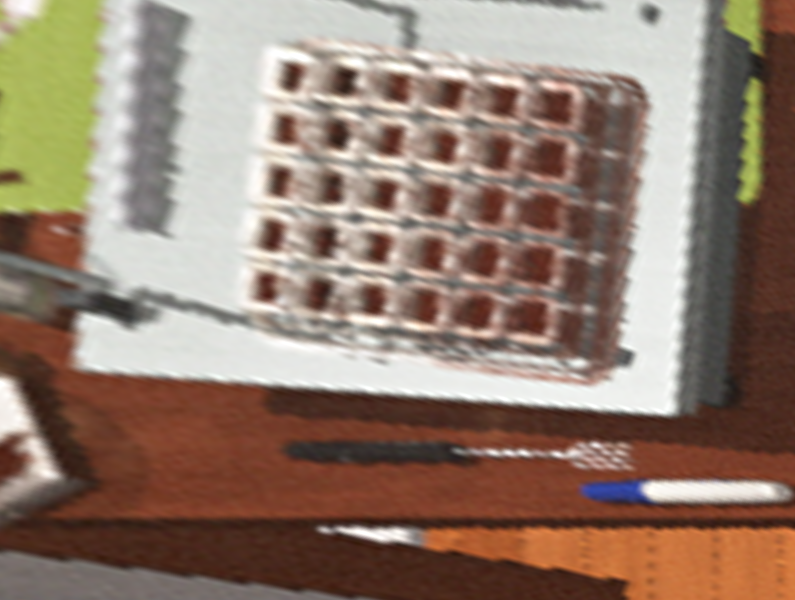

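The pictures and orthophotos agree. The deck's near edge runs from ortho pixel (78,368) to (678,413), which puts the table origin at about (0.569, 0.087) with yaw -0.074. The mould's cell grid is centred at (454,206), giving table coordinates of about (-27, -40) mm and a relative yaw of -0.037. First I turn the tool so that its axes line up with the table's.

Call:
play_rows --moves '[[[0,0,0],0.96],[[0,0,0],0.96],[[0,0,0],0.96],[[0,0,0],0.96],[[0,0,0],0.96],[[0,0,0],0.96],[[0,0,0],0.96],[[0,0,0],0.96],[[0,0,0],0.96],[[0,0,0],0]]' --hand 60

```text
clock: 1.9
tool_pos: [0.2448, 0.5203, 0.2533]
tcp_rot: [0.733, 0.68, 0.0, -0.0]
ft_force: [-0.5, 1.0, 0.3]
grip_width: 0.0599
finger_force: 0.0
```

Call:
play_rows --moves '[[[-0.6,0.33,0],0],[[-0.6,0.33,0],0],[[-0.6,0.33,0],0],[[-0.6,0.33,0],0],[[-0.6,0.33,0],0],[[-0.6,0.33,0],0],[[-0.6,0.33,0],0],[[-0.6,0.33,0],0],[[-0.6,0.33,0],0],[[-0.6,0.33,0],0]]'

```text
clock: 2.9
tool_pos: [0.3872, 0.2075, 0.2535]
tcp_rot: [0.732, 0.681, 0.0, 0.0]
ft_force: [1.3, 0.6, 0.5]
grip_width: 0.0601
finger_force: 0.0
```

Call:
play_rows --moves '[[[-0.6,0.33,0],0],[[-0.6,0.33,0],0],[[-0.6,0.33,0],0],[[-0.6,0.33,0],0],[[-0.6,0.33,0],0],[[-0.6,0.33,0],0],[[-0.6,0.33,0],0],[[-0.6,0.33,0],0],[[-0.6,0.33,0],0],[[-0.6,0.33,0],0]]'

```text
clock: 3.9
tool_pos: [0.5292, -0.1042, 0.2534]
tcp_rot: [0.732, 0.681, 0.0, 0.0]
ft_force: [0.8, 0.2, -0.1]
grip_width: 0.0599
finger_force: 0.0
```

Call:
play_rows --moves '[[[0,0,0.4],0],[[0,0,0.4],0],[[0,0,0.4],0],[[0,0,0.4],0],[[0,0,0.4],0],[[0,0,0.4],0],[[0,0,0.4],0],[[0,0,0.3],0],[[0,0,0.15],0],[[0,0,0.05],0]]'

```text
clock: 4.9
tool_pos: [0.5282, -0.1026, 0.0876]
tcp_rot: [0.733, 0.681, -0.0, -0.001]
ft_force: [-0.2, -1.3, 0.8]
grip_width: 0.0596
finger_force: 0.0
```

```bash
python3 - <<'E'
from h import *
im=eyes.read_camera("side"); cv2.imwrite("pics/s1.png",cv2.resize(im[130:290,200:400,::-1],None,fx=4,fy=3.7))
print(sensors.get_obs()["ft_force"])
E
```

```text
[-0.4987617   0.11939583 -0.18871093]
```

View pics/s1.png

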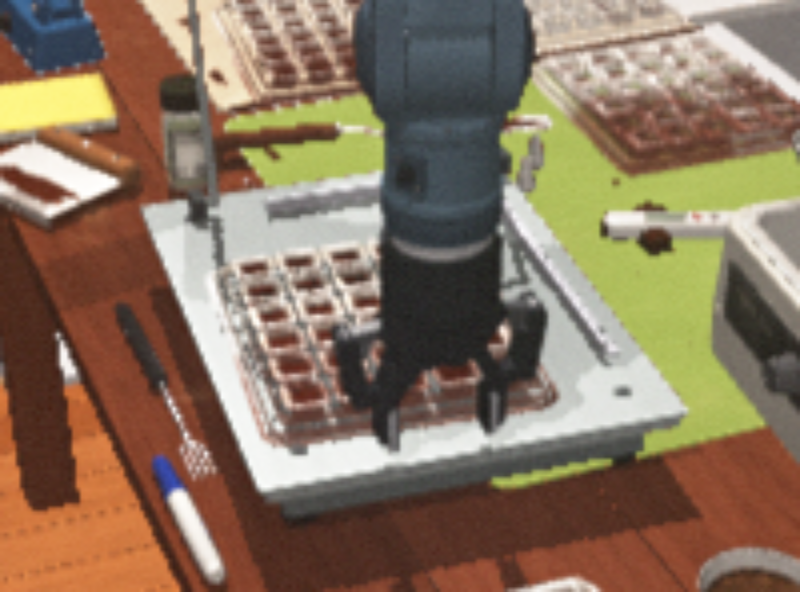

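The fingers stand on the deck just right of the mould (crop pixels 390 to 490, 430), with nothing touched. Next I push left.

Call:
play_rows --moves '[[[0,0,0.04],0],[[0.1,0,0],0],[[0.1,0,0],0],[[0.1,0,0],0],[[0.1,0,0],0],[[0.1,0,0],0],[[0.1,0,0],0],[[0.1,0,0],0],[[0.1,0,0],0],[[0.1,0,0],0]]'

```text
clock: 5.95
tool_pos: [0.5325, -0.0578, 0.0866]
tcp_rot: [0.733, 0.68, 0.0, 0.0]
ft_force: [-0.4, -2.2, 1.4]
grip_width: 0.0602
finger_force: 1.2
```

Call:
play_rows --moves '[[[0.1,0,0],0],[[0.1,0,0],0],[[0.1,0,0],0],[[0.1,0,0],0],[[0.1,0,0],0],[[0.1,0,0],0],[[0,0,0],0],[[0,0,0],0],[[0,0,0],0],[[0,0,0],0]]'

```text
clock: 6.95
tool_pos: [0.534, -0.0278, 0.086]
tcp_rot: [0.733, 0.68, 0.0, -0.001]
ft_force: [-0.3, 1.1, 1.3]
grip_width: 0.0599
finger_force: 0.0
```

```bash
python3 - <<'E'
from h import *
im=eyes.read_camera("top"); o=ortho("top",im,.065,.38,.72,-.18,.35,1500)
cv2.imwrite("pics/o2.png",o[:,:,::-1])
E
```

```text
(no output)
```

View pics/o2.png

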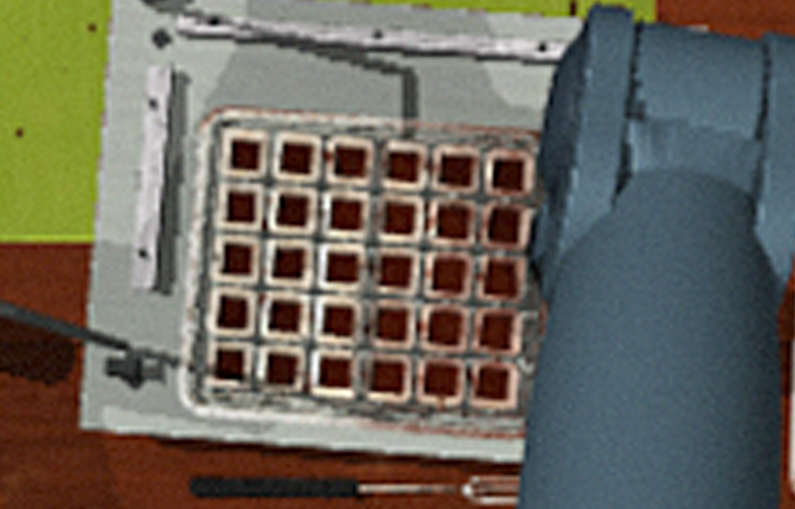

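The mould is squared, with its grid centred at (369,268): table (-29, 15) mm, yaw about right. I push it another 15 mm, then go round to the near side.

Call:
play_rows --moves '[[[0.1,0,0],0],[[0.1,0,0],0],[[0.1,0,0],0],[[0,0,0],0],[[-0.2,0,0],0],[[-0.4,0,0],0],[[0,0,-0.4],0],[[0,0,-0.6],0],[[0,0,-0.6],0],[[0,0,-0.2],0]]'

```text
clock: 8.0
tool_pos: [0.5351, -0.0441, 0.1795]
tcp_rot: [0.733, 0.68, 0.002, 0.002]
ft_force: [-0.5, 0.7, -0.4]
grip_width: 0.0604
finger_force: 0.0
```

Call:
play_rows --moves '[[[0,0,0],-0.9375],[[0,0,0],-0.9375],[[0,0,0],-0.9375],[[0,0,0],-0.9375],[[0,0,0],-0.9375],[[0,0,0],-0.9375],[[0,0,0],-0.9375],[[0,0,0],-0.9375],[[0,0,0],-0.9375],[[0,0,0],-0.9375]]'

```text
clock: 9.0
tool_pos: [0.5328, -0.0434, 0.1755]
tcp_rot: [0.165, 0.986, 0.0, -0.0]
ft_force: [-0.8, -0.1, -1.0]
grip_width: 0.0602
finger_force: 0.0
```

Call:
play_rows --moves '[[[0,0,0],-0.9375],[[0,0,0],-0.9375],[[0.65,0.4,0],0],[[0.65,0.4,0],0],[[0.65,0.4,0],0],[[0.65,0.4,0],0],[[0,0.5,0],0],[[0,0.5,0],0],[[0,0.4,0],0],[[0,0,0],0]]'

```text
clock: 10.0
tool_pos: [0.4148, 0.1177, 0.1759]
tcp_rot: [0.036, 0.999, 0.0, -0.0]
ft_force: [0.8, -0.4, 0.4]
grip_width: 0.0603
finger_force: 0.0
```

Call:
play_rows --moves '[[[0,0.2,0.3],0],[[0,0,0.4],0],[[0,0,0.4],0],[[0,0,0.4],0],[[0,0,0.2],0],[[0,0,0.1],0],[[0,0,0],0],[[-0.1,0,0],0],[[-0.1,0,0],0],[[-0.1,0,0],0]]'

```text
clock: 11.0
tool_pos: [0.4312, 0.1253, 0.0869]
tcp_rot: [0.038, 0.999, 0.0, 0.0]
ft_force: [-4.0, 0.8, 3.1]
grip_width: 0.0601
finger_force: 1.5
```

Call:
play_rows --moves '[[[-0.1,0,0],0],[[-0.1,0,0],0],[[-0.1,0,0],0],[[-0.1,0,0],0],[[-0.1,0,0],0],[[-0.1,0,0],0],[[-0.1,0,0],0],[[-0.05,0,0],0],[[0,0,0],0],[[0,0,0],0]]'

```text
clock: 12.0
tool_pos: [0.4688, 0.1224, 0.0865]
tcp_rot: [0.038, 0.999, 0.0, 0.001]
ft_force: [0.4, 0.0, 0.0]
grip_width: 0.0601
finger_force: 0.0
```

```bash
python3 - <<'E'
from h import *
im=eyes.read_camera("top"); o=ortho("top",im,.065,.38,.72,-.18,.35,1500)
cv2.imwrite("pics/o3.png",o[:,:,::-1])
E
```

```text
(no output)
```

View pics/o3.png

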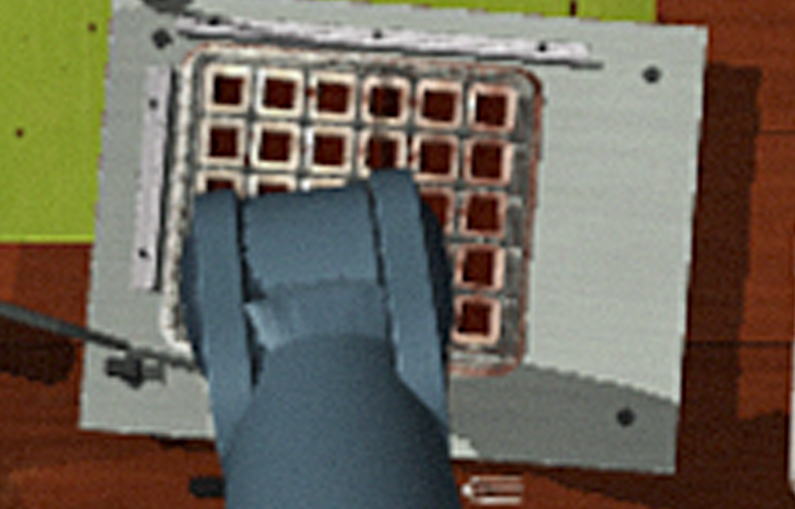

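The mould is near home; the grid puts it at about (12, 29) mm with the rail ~4 mm away. I ease it into the rail.

Call:
play_rows --moves '[[[-0.02,0,0],0],[[-0.02,0,0],0],[[-0.02,0,0],0],[[-0.02,0,0],0],[[0,0,0],0],[[0,0,0],0],[[0,0,0],0],[[0,0,0],0],[[0,0,0],0],[[0,0,0],0]]'

```text
clock: 13.05
tool_pos: [0.4721, 0.1221, 0.0863]
tcp_rot: [0.038, 0.999, 0.0, 0.0]
ft_force: [-1.0, 0.7, -0.6]
grip_width: 0.0596
finger_force: 0.5
```

Call:
play_rows --moves '[[[-0.02,0,0],0],[[-0.02,0,0],0],[[0,0,0],0],[[0,0,0],0],[[0,0,0],0],[[0,0,0],0],[[0,0,0],0],[[0,0,0],0],[[0,0,0],0],[[0,0,0],0]]'

```text
clock: 14.05
tool_pos: [0.4741, 0.1219, 0.0863]
tcp_rot: [0.038, 0.999, 0.0, 0.0]
ft_force: [0.2, -0.4, 0.2]
grip_width: 0.0599
finger_force: 0.0
```

Call:
play_rows --moves '[[[-0.02,0,0],0],[[0,0,0],0],[[-0.02,0,0],0],[[0,0,0],0],[[0,0,0],0],[[0,0,0],0],[[0,0,0],0],[[0,0,0],0],[[0,0,0],0],[[0,0,0],0]]'

```text
clock: 15.05
tool_pos: [0.4755, 0.1218, 0.0861]
tcp_rot: [0.038, 0.999, 0.0, -0.0]
ft_force: [-3.5, 0.4, 1.4]
grip_width: 0.0598
finger_force: 2.0
```

Call:
play_rows --moves '[[[-0.02,0,0],0],[[0,0,0],0],[[0,0,0],0],[[0,0,0],0],[[0,0,0],0],[[0,0,0],0],[[0,0,0],0],[[0,0,0],0],[[0,0,0],0],[[0,0,0],0]]'

```text
clock: 16.05
tool_pos: [0.4757, 0.1218, 0.0861]
tcp_rot: [0.038, 0.999, 0.0, -0.001]
ft_force: [-6.2, 0.0, 4.6]
grip_width: 0.0602
finger_force: 3.2
```

Against the rail: the force grows while the tool stays put. I go back round to the right side for the final push left.

Call:
play_rows --moves '[[[0.2,0,0],0],[[0.2,0,0],0],[[0,0,-0.5],0],[[0,0,-0.7],0],[[0,0,-0.6],0],[[0,-0.6,0],0],[[0,-0.6,0],0],[[-0.4,-0.6,0],0],[[-0.6,-0.6,0],0],[[-0.6,-0.6,0],0]]'

```text
clock: 17.05
tool_pos: [0.5263, -0.0337, 0.1769]
tcp_rot: [0.038, 0.999, -0.0, 0.001]
ft_force: [-0.3, 1.4, 0.1]
grip_width: 0.06
finger_force: 0.0
```

Call:
play_rows --moves '[[[-0.6,0,0],0],[[-0.4,0,0],0],[[0,0,0],0.9375],[[0,0,0],0.9375],[[0,0,0],0.9375],[[0,0,0],0.9375],[[0,0,0],0.9375],[[0,0,0],0.9375],[[0,0,0],0.9375],[[0,0,0],0.9375]]'

```text
clock: 18.05
tool_pos: [0.5756, -0.0362, 0.1766]
tcp_rot: [0.535, 0.845, 0.0, 0.001]
ft_force: [-0.4, 0.3, 0.6]
grip_width: 0.06
finger_force: 0.0
```

Call:
play_rows --moves '[[[0,0,0],0.9375],[[0,0,0],0.9375],[[0,0,0],0.9375],[[0,0,0],0.9375],[[0,0,0],0],[[0,0,0],0],[[0,0,0],0],[[0,0,0],0],[[0,0,0],0],[[0,0,0],0]]'

```text
clock: 19.05
tool_pos: [0.5754, -0.0362, 0.1763]
tcp_rot: [0.733, 0.68, 0.0, 0.0]
ft_force: [-0.4, 0.7, 0.4]
grip_width: 0.0603
finger_force: 0.0
```

Call:
play_rows --moves '[[[0,0.08,0.4],0],[[0,0,0.5],0],[[0,0,0.5],0],[[0,0,0.3],0],[[0,0,0.1],0],[[0.1,0,0],0],[[0.1,0,0],0],[[0.1,0,0],0],[[0.1,0,0],0],[[0,0,0],0]]'

```text
clock: 20.05
tool_pos: [0.5814, -0.0157, 0.087]
tcp_rot: [0.733, 0.68, 0.0, 0.0]
ft_force: [0.5, 0.1, 0.1]
grip_width: 0.06
finger_force: 0.0
```

Call:
play_rows --moves '[[[0.02,0,0],0],[[0.02,0,0],0],[[0.02,0,0],0],[[0.02,0,0],0],[[0.02,0,0],0],[[0.02,0,0],0],[[0,0,0],0],[[0,0,0],0],[[0,0,0],0],[[0,0,0],0]]'

```text
clock: 21.05
tool_pos: [0.5815, -0.0106, 0.0864]
tcp_rot: [0.733, 0.68, 0.0, 0.0]
ft_force: [0.8, -2.5, 3.4]
grip_width: 0.06
finger_force: 1.6
```

Call:
play_rows --moves '[[[0.02,0,0],0],[[0,0,0],0],[[0.02,0,0],0],[[0,0,0],0],[[0,0,0],0],[[0,0,0],0],[[0,0,0],0],[[0,0,0],0],[[0,0,0],0],[[0,0,0],0]]'

```text
clock: 22.05
tool_pos: [0.5813, -0.0083, 0.0862]
tcp_rot: [0.733, 0.68, 0.0, -0.0]
ft_force: [0.6, -1.5, 0.2]
grip_width: 0.0597
finger_force: 0.5
```

Call:
play_rows --moves '[[[0.02,0,0],0],[[0,0,0],0],[[0.02,0,0],0],[[0,0,0],0],[[0,0,0],0],[[0,0,0],0],[[0,0,0],0],[[0,0,0],0],[[0,0,0],0],[[0,0,0],0]]'

```text
clock: 23.05
tool_pos: [0.5812, -0.0076, 0.0862]
tcp_rot: [0.733, 0.68, -0.001, 0.001]
ft_force: [-0.2, -6.5, 1.3]
grip_width: 0.0602
finger_force: 2.8
```

Against the stop too. I retreat to the right, rise and look.

Call:
play_rows --moves '[[[-0.2,0,0],0],[[-0.4,0,0],0],[[0,0,-0.5],0],[[0,0,-0.8],0],[[0,0,-0.8],0],[[-0.3,-0.6,-0.8],0],[[-0.3,-0.6,-0.8],0],[[0,-0.8,-0.8],0],[[0,-0.8,-0.5],0],[[0,-0.8,-0.2],0]]' --hand 0

```text
clock: 24.05
tool_pos: [0.4044, -0.052, 0.3408]
tcp_rot: [0.733, 0.68, 0.002, 0.001]
ft_force: [-0.3, 0.2, 1.0]
grip_width: -0.0001
finger_force: 0.0
```

```bash
python3 - <<'E'
from h import *
im=eyes.read_camera("top"); o=ortho("top",im,.065,.38,.72,-.18,.35,1500)
cv2.imwrite("pics/o4.png",o[:,:,::-1])
ims=eyes.read_camera("side")
a=trace("top","bail_bar");b=trace("side","bail_bar")
P=[];X=None
for d in (a,b): print([(x["p"],x["centre"],x["pixels"].sum()) for x in d])
for aa in a[:2]:
  for bb in b[:2]:
    Ps=[]
    for c in("top","side"):
        K,Rm,e=cam(c); Ps.append(K@np.c_[Rm.T,-Rm.T@e])
    X=cv2.triangulatePoints(Ps[0],Ps[1],np.array(aa["centre"],float),np.array(bb["centre"],float))[:,0]; print(X[:3]/X[3])
def T(p): return np.array([.5693,.0868,0])+np.array([p[0]*.9972+p[1]*.0747,-p[0]*.0747+p[1]*.9972,p[2]])
for th in (1.6,1.7,1.78):
    for x in (-.09,-.055,.137):
        q=T([x,.172-.0+(-.263*np.cos(th)),.067+.263*np.sin(th)]); print(th,x,q.round(3),proj("top",q).round(0),proj("side",q).round(0))
s=ims[60:200,215:355,::-1]; t=im[90:230,140:280,::-1]
cv2.imwrite("pics/bail.png",np.hstack([cv2.resize(t,None,fx=2.8,fy=2.8),cv2.resize(s,None,fx=2.8,fy=2.8)]))
E
```

```text
[(0.93, [186.5, 154.8], np.int64(638))]
[(0.66, [317.5, 98.0], np.int64(321))]
[0.67106057 0.29785154 0.31004869]
1.6 -0.09 [0.493 0.273 0.33 ] [[202. 205.]] [[249. 106.]]
1.6 -0.055 [0.528 0.27  0.33 ] [[204. 190.]] [[261. 104.]]
1.6 0.137 [0.719 0.256 0.33 ] [[212. 106.]] [[323.  96.]]
1.7 -0.09 [0.495 0.299 0.328] [[191. 205.]] [[247. 103.]]
1.7 -0.055 [0.53  0.296 0.328] [[192. 189.]] [[259. 102.]]
1.7 0.137 [0.721 0.282 0.328] [[201. 106.]] [[320.  94.]]
1.78 -0.09 [0.496 0.32  0.324] [[182. 204.]] [[246. 102.]]
1.78 -0.055 [0.531 0.317 0.324] [[184. 188.]] [[258. 100.]]
1.78 0.137 [0.723 0.303 0.324] [[192. 106.]] [[318.  93.]]
```

View pics/o4.png

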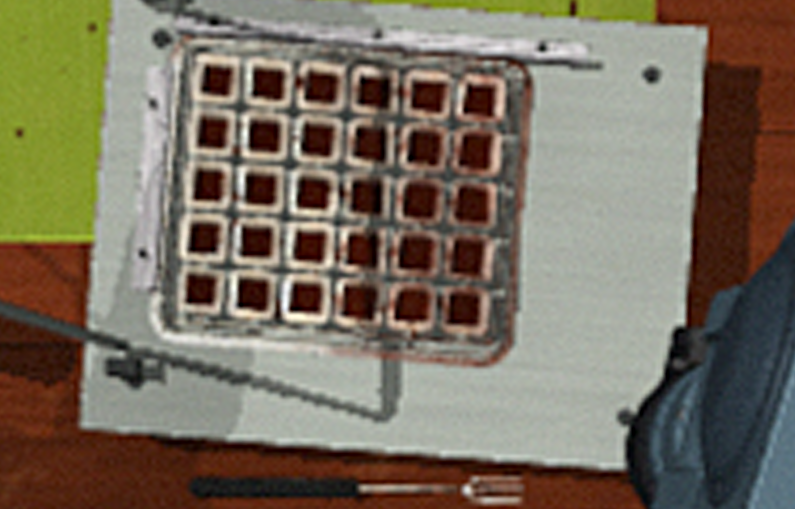

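View pics/bail.png

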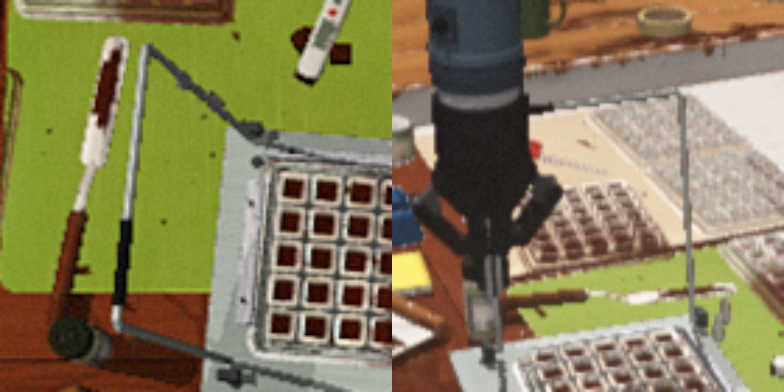

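The mould is home: its grid centre gives about (18, 37) mm, square to within about 0.006 rad. The bail leans back at about 1.78, near corner at top pixel (182,207) and sleeve at rows 168 to 198, so the sleeve is at table x ≈ -44, y ≈ 226, z ≈ 324 mm. I go round its near end to the left of it.

Call:
play_rows --moves '[[[0.8,0,0],0],[[0.8,0,0],0],[[0.8,0,0],0],[[0.8,0,0],0],[[0.8,0,0],0],[[0.8,-0.3,0],0],[[0.8,-0.3,0],0],[[0.8,-0.3,0],0],[[0,0,0],0],[[0,0,0],0]]'

```text
clock: 25.25
tool_pos: [0.3842, 0.2716, 0.3369]
tcp_rot: [0.732, 0.681, -0.001, -0.0]
ft_force: [-0.3, 0.3, 0.5]
grip_width: 0.0002
finger_force: 0.0
```

Call:
play_rows --moves '[[[0.7,0,0],0],[[0.7,0,0],0],[[0.7,0,0],0],[[0,0,0],0],[[0,0.6,0],0],[[0,0.6,0],0],[[0,0.6,0],0],[[0,0.6,0],0],[[0,0.6,0],0],[[0,0,0],0]]'

```text
clock: 26.25
tool_pos: [0.5457, 0.3607, 0.3355]
tcp_rot: [0.735, 0.678, -0.001, 0.0]
ft_force: [0.3, 0.0, -0.9]
grip_width: -0.0
finger_force: 0.0
```

Call:
play_rows --moves '[[[0,0,0.1],0],[[0,0,0.1],0],[[-0.2,0,0],0],[[-0.2,0,0],0],[[-0.2,0,0],0],[[-0.2,0,0],0],[[-0.2,0,0],0],[[-0.2,0,0],0],[[-0.2,0,0],0],[[-0.2,0,0],0]]'

```text
clock: 27.25
tool_pos: [0.5355, 0.2831, 0.3283]
tcp_rot: [0.733, 0.68, 0.0, 0.0]
ft_force: [0.5, 0.6, 0.2]
grip_width: -0.0002
finger_force: 0.1
```

Call:
play_rows --moves '[[[-0.2,0,0],0],[[-0.2,0,0],0],[[-0.1,0,0],0],[[0,0,0],0],[[0,0,0],0],[[0,0,0],0],[[0,0,0],0],[[0,0,0],0],[[0,0,0],0],[[0,0,0],0]]'

```text
clock: 28.25
tool_pos: [0.5336, 0.2592, 0.3282]
tcp_rot: [0.733, 0.68, -0.0, -0.0]
ft_force: [-0.8, 0.3, 0.5]
grip_width: -0.0
finger_force: 0.0
```

```bash
python3 - <<'E'
from h import *
im=eyes.read_camera("side"); cv2.imwrite("pics/s5.png",cv2.resize(im[60:270,180:400,::-1],None,fx=2.5,fy=2.5))
E
```

```text
(no output)
```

View pics/s5.png

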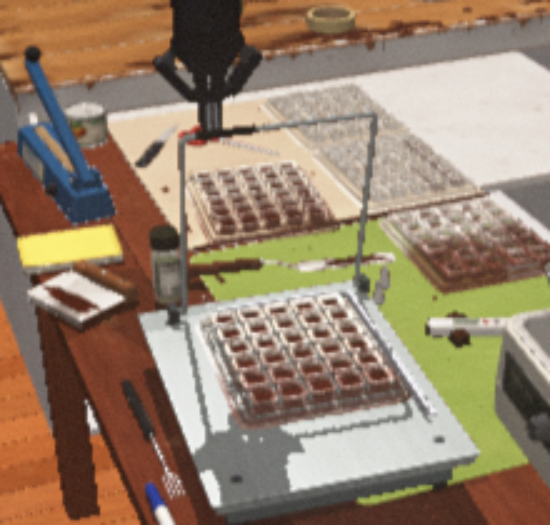

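The bail (crop bar from (183,135) to (375,117)) stands about upright, just past the finger. I nudge a little further and let it fall.

Call:
play_rows --moves '[[[-0.1,0,0],0],[[-0.1,0,0],0],[[-0.1,0,0],0],[[-0.1,0,0],0],[[0,0,0],0],[[0,0,0],0],[[0,0,0],0],[[0,0,0],0],[[0,0,0],0],[[0,0,0],0]]'

```text
clock: 29.3
tool_pos: [0.5321, 0.2393, 0.3282]
tcp_rot: [0.733, 0.68, 0.0, -0.0]
ft_force: [0.8, -0.4, 0.3]
grip_width: 0.0002
finger_force: 0.0
```

Call:
play_rows --moves '[[[0,0,0],0],[[0,0,0],0],[[0,0,0],0],[[0,0,0],0],[[0,0,0],0],[[0,0,0],0],[[0,0,0],0],[[0,0,0],0],[[0,0,0],0],[[0,0,0],0]]'

```text
clock: 30.3
tool_pos: [0.5321, 0.2391, 0.3283]
tcp_rot: [0.733, 0.68, 0.0, -0.0]
ft_force: [0.5, -0.1, 0.2]
grip_width: -0.0002
finger_force: 0.0
```

Call:
play_rows --moves '[[[0.2,0,-0.2],0],[[0.2,0,-0.2],0],[[0,0,0],0],[[0,0,0],0],[[0,0,0],0],[[0,0,0],0],[[0,0,0],0],[[0,0,0],0],[[0,0,0],0],[[0,0,0],0]]'

```text
clock: 31.3
tool_pos: [0.5336, 0.259, 0.3483]
tcp_rot: [0.733, 0.68, 0.0, -0.0]
ft_force: [0.2, 0.3, -0.7]
grip_width: -0.0
finger_force: 0.0
```

Call:
play_rows --moves '[[[0,0,0],0],[[0,0,0],0],[[0,0,0],0],[[0,0,0],0],[[0,0,0],0],[[0,0,0],0],[[0,0,0],0],[[0,0,0],0],[[0,0,0],0],[[0,0,0],0]]'

```text
clock: 32.3
tool_pos: [0.5336, 0.2591, 0.3483]
tcp_rot: [0.733, 0.68, 0.0, -0.0]
ft_force: [-0.5, -0.0, -0.2]
grip_width: 0.0001
finger_force: 0.0
```

```bash
python3 - <<'E'
from h import *
def T(p): return np.array([.5693,.0868,0])+np.array([p[0]*.9972+p[1]*.0747,-p[0]*.0747+p[1]*.9972,p[2]])
for c in("top","side"):
    im=eyes.read_camera(c)
    for d in trace(c,"bail_bar")[:2]:
        ys,xs=np.nonzero(d["pixels"]); print(c,d["p"],d["centre"],xs.min(),xs.max(),ys.min(),ys.max())
    m=trace(c,"filled_mould")[0]; print("mould",m["p"],m["centre"])
    for th in (0,.05,.3,1.5):
        print(th,[proj(c,T([x,.172-.263*np.cos(th),.067+.263*np.sin(th)])).round(1).tolist() for x in (-.094,-.044,.137)])
E
```

```text
top 0.73 [309.4, 199.4] 215 358 133 248
top 0.65 [316.0, 197.4] 231 321 138 226
mould 0.86 [269.3, 182.5]
0 [[[315.5, 226.0]], [[316.7, 208.3]], [[321.0, 145.8]]]
0.05 [[[315.8, 225.6]], [[317.0, 207.8]], [[321.3, 144.6]]]
0.3 [[[313.3, 223.3]], [[314.6, 204.5]], [[319.3, 137.8]]]
1.5 [[[214.2, 208.0]], [[216.3, 185.7]], [[223.8, 107.1]]]
side 0.82 [306.6, 220.5] 252 353 172 232
mould 0.92 [298.3, 201.6]
0 [[[275.2, 231.8]], [[292.6, 228.5]], [[353.2, 217.2]]]
0.05 [[[275.0, 227.9]], [[292.5, 224.6]], [[353.4, 213.3]]]
0.3 [[[273.1, 206.0]], [[290.9, 202.9]], [[353.1, 192.0]]]
1.5 [[[250.0, 109.3]], [[267.0, 107.1]], [[326.3, 99.5]]]
```

Call:
play_rows --moves '[[[0.2,0,-0.2],0],[[0.2,0,-0.2],0],[[0,0,0],0],[[0,0,0],0],[[0,0,0],0],[[0,0,0],0],[[0,0,0],0],[[0,0,0],0],[[0,0,0],0],[[0,0,0],0]]'

```text
clock: 33.6
tool_pos: [0.5351, 0.279, 0.3683]
tcp_rot: [0.733, 0.68, 0.0, -0.0]
ft_force: [-0.4, 0.1, 0.1]
grip_width: -0.0003
finger_force: 0.0
```

```bash
python3 - <<'E'
from h import *
im=eyes.read_camera("side"); d=trace("side","bail_bar")[0]["pixels"]
for x in (280,290,300,320,340,348):
    ys=np.nonzero(d[:,x])[0]; e=(-.094+(x-275.2)/78*.231)
    print(x,"mask",ys[ys>205],"pred0",round(231.8-(x-275.2)/78*14.6,1),im[214:240,x].mean(1).astype(int))
E
```

```text
280 mask [228 229 230 231] pred0 230.9 [143 108 107 178 201 197 172 130  97  81  93  89  92  96  70  63  79  84
  78 102 117 117 116 116 114 115]
290 mask [226 227 228 229] pred0 229.0 [ 82  91 105 115 151 178 131  84  94  97 121 108  74  50  40  37  48  75
 104 117 115 115 116 117 117 113]
300 mask [225 226 227 228] pred0 227.2 [111  79  74 105 128 100  65  68  68  82  72  55  38  41  58  94 111 110
 119 196 226 224 223 226 220 218]
320 mask [223] pred0 223.4 [120  96  61  66  67  91  93 108 156 142 109 155 149 121 123 190 210 213
 217 217 214 216 214 217 220 222]
340 mask [218 219 220] pred0 219.7 [104  95 121 119 174 156 113 158 198 156 121 184 211 208 207 209 205 209
 211 210 212 213 217 219 216 218]
348 mask [208 209 210 211 212 213 217] pred0 218.2 [110 170 214 219 238 202 133 109  99 103 133 190 210 210 210 210 212 209
 211 214 213 218 214 213 213 214]
```

```bash
python3 -c "
from bench import order
print(order.job_done())"
```

```text
the job is handed in; nothing more can be done
None
```

I pushed the mould home against the back rail and end stop, tipped the bail down flat round it by camera measurement, and handed the job in at about 34 s; no verdict came back.

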